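# Shut a fresh candle in the draft screen

### The arm

A 6-joint arm with a two-finger parallel gripper is mounted at the origin on the work surface. World frame = base frame: x ahead of the robot, y to its left, z up, the work surface at z = 0. Lengths are in m, angles in rad, forces in N, time in s.
With the tool pointing down it reaches from about 0.325 to 0.775 m from the base axis. Payload 5.5 kg.
Tool frame: the origin (TCP) lies at the centre of the arm's flange, where the gripper is bolted on; the fingertips stand 182 mm ahead of it and the grasp point (between the pads) lies 163 mm ahead of it; z points along the fingers, y is the line along which they close (so a half turn about z gives the same grasp; the last joint's range is limited). The gripper opens to 88 mm and grips with 3 to 60 N. Pads are 20 mm wide; open, the fingers measure 115 mm over their backs; the gripper's body (75 mm by 178 mm) begins 61 mm behind the grasp point.
Start: joints at [-1.309, 0.091, 1.231, -0, 1.82, -0.057], TCP at [0.188, -0.57, 0.405] pointing down, gripper open.
Joint ranges: [-2.87, 2.87], [-0.86, 2.18], [0.17, 2.46], [-1.51, 4.65], [0.06, 2.69], [-2.65, 2.65]. Speed limits (rad/s): [2.57, 2.57, 3.01, 3.14, 3.14, 3.14].

### API

Orientations are given as a unit quaternion [w, x, y, z].
In Python, from rig import monitor, cams, arm gives the robot as it stands.
- The arm moves only by the tool move_arm, never from a script. Its argument "steps" is a list of rows, each a list of 5 numbers: the finger opening in m, from 0 to 0.0878, then the shift along the tool's x, y, z in m, then the turn about the tool's z in rad. A call has 1 to 20 rows; each row is the pose to reach, as a shift and turn from the pose commanded when the call began, along the tool's axes at that moment; what a row does not reach only later rows make up. A row lasts 1/10 s, in which the tool goes at most 50 mm and 8.59 degrees, less where a joint would pass 70% of its speed; a pose out of reach is approached as far as the arm can. A call with a gripper value outside its range is refused whole. The fingers move at their own pace and stop on an object; "newtons" is the grip in N (left out, the last holds). Time passes only in rows, so rows that repeat a pose let the fingers close. It gives the time, the measured TCP pose, the force, the opening and the grip force at its end, in the units of the state.
- monitor.observe(): the state, without advancing time (a new reading comes with each control period).
- cams.capture(name): name is "scene" or "top" or "wrist"; returns a dict with "image" (420x560x3 uint8, red, green, blue), "camera_matrix" (3x3 intrinsics, pixels), "pose" (4x4, takes a point from camera to world coordinates). Camera axes: x right, y down, z forward; pixel columns grow to the right and rows downward; lengths in m; the calibration is good to about 2 mm. The wrist camera is an equidistant fisheye: a pixel r from the principal point sees the ray r / f radians off the axis. A picture is of the moment at which its call begins. There is no depth.
- arm.finish_job(): hands the job in; it is judged then, once.
Trained networks look in a picture, given as the dict that the camera call returned (one of the last four; its "shot" number tells which), for a name from the list of things; names that differ only in an ending like _2 or _b are one class to them, and where a whole thing is asked for, a point or a joint stands for the part that bears it (a point fixed in the world has none). Each returns a list of dicts, best first, with "conf" (0 to 1); they miss things now and then, are a little off and sometimes report something else, mostly with a low value. They report only what shows in the picture. A call takes as long as a camera call. They do not tell look-alikes from the thing itself.
- cams.outline_of(picture, target): "region" (420x560 bool, what is visible of it) and "box" ([left, top, width, height] in pixels, round what is visible of it).
The state is a dict: "t": time; "joints": joint angles; "joint_vel": joint speeds; "tau": joint torques, N m; "ee_pos": TCP position; "tool_rot": TCP orientation; "contact_force": force on the tool from outside, world axes, zero at the start; "moment": the same for the moment, N m; "grip_width": opening from 0.0 (shut) to 1.0 (fully open); "gripper_force": force on a finger pad.
Only numpy, scipy, OpenCV 4.12 (cv2) and the standard library are available. Lean on these libraries where they do the work, as an engineer would, in place of code of your own. Each camera call takes 0.05 s, during which the arm holds its last target. There are 200 camera calls.

### The job

The freshly poured candle in the wide amber jar has to cool out of the draught: with the fingertips, push it along the table, upright, through the open doorway until it is wholly inside the white draft screen, then push the green door fully shut behind it. Nothing is to be picked up: the candle stays on the table all the way, and the two small lidded jars and the tin stay where they are.

Things in the scene. Friction and masses are not known exactly. Their poses are not given: they have to be found in the camera images.
- screen: White sheet-metal draft screen, fixed to the table: a three-walled pen without floor or roof, 70 mm high, walls 6 mm thick. Origin on the table at the centre of its inside, which measures 130 mm along its x axis and 150 mm along its y axis. z is up; the doorway is its whole -x side (at x = -65 mm), 150 mm wide; its +x side and both y sides are walls.
- screen_door (a joint): Angle of the green door (rad): 0 is shut, flat across the doorway; it grows as the door opens outwards (towards the screen's -x), 1.57 is square to the doorway, stop at 2.05. The panel is 156 mm wide, 8 mm thick, 4 to 70 mm above the table, 0.25 kg, and reaches from the hinge to y = -78 mm when shut. It stays where it is left (about 0.05 N m of hinge friction).
- screen_hinge (a point): Point on the door's hinge axis, 70 mm above the table, with the screen's axes. It lies at the screen's x = -69 mm, y = +78 mm.
- door_middle (a point): Point on the green door at half its width (78 mm from the hinge), in the middle of its thickness, 70 mm above the table; turns with the door. Its -x axis points out of the door's outer face, its +y axis towards the hinge. A brass knob (16 mm ball at 50 mm height, 135 mm from the hinge) stands out 28 mm from the panel's middle plane on the outer face.
- candle: The candle to push: wide round amber glass jar, solid (filled to the brim with yellow wax, three wooden wick stubs 6 mm high), 94 mm in diameter, 70 mm high, about 0.5 kg, loose on the table. Origin at the centre of its underside, z up.
- jar_black: Bystander: small amber jar with black lid, 60 mm diameter, 75 mm high, loose. Origin at the centre of its underside.
- jar_white: Bystander: small amber jar with white lid, 60 mm diameter, 75 mm high, loose. Origin at the centre of its underside.
- tin: Bystander: round bare metal tin, 74 mm diameter, 45 mm high, loose. Origin at the centre of its underside.
Mind the look-alikes: they are no part of the job. Of the things that look like the screen, the smaller one is meant.

How it is judged:
By the outcome, as a careful person would: the job done as asked, in the order asked, and still so for the second after the job is handed in, with the robot touching nothing.
It also fails if it takes over 51 s, if anything falls off the work surface, if the arm or the gripper's body presses on something with over 40 N, if the wrist force passes 120 N, or if a joint passes its speed limit or range.

## Working session

There is one attempt and no reset: what is moved stays moved. The work goes in short steps, Python scripts to look and compute and a tool call to move; the robot and the scene stay as the last step left them, time stands still between calls to the robot, and variables do not carry over. Pictures are saved under pics/ and viewed, at most 10 in all, crops included, and the job is handed in when it is done.

Besides the shell and the picture viewer there is one more tool, called as name(argument=value, ...), one argument or row to a line, values as JSON. move_arm: Moves the arm, as the interface text tells. Its arguments: {"type":"object","properties":{"steps":{"type":"array"},"newtons":{"type":"number"}},"required":["steps"]}

```bash
mkdir -p pics; ls; cat > h.py <<'E'
import sys; sys.path.insert(0,'.')
import numpy as np, cv2
from rig import monitor,cams,arm
def px2w(c,u,v,z):
    K=c["camera_matrix"];T=np.array(c["pose"])
    d=T[:3,:3]@np.linalg.inv(K)@np.array([u,v,1.]); o=T[:3,3]
    return o+d*(z-o[2])/d[2]
def w2px(c,p):
    T=np.array(c["pose"]);q=np.array(c["camera_matrix"])@(T[:3,:3].T@(np.array(p)-T[:3,3]));return q[:2]/q[2]
def save(c,n,im=None): cv2.imwrite(f"pics/{n}.png",cv2.cvtColor(c["image"] if im is None else im,cv2.COLOR_RGB2BGR))
E
python3 - <<'E'
from h import *
o=monitor.observe();print(o['t'],o['ee_pos'],o['tool_rot'])
t=cams.capture("top");s=cams.capture("scene")
save(t,"top0");save(s,"scene0")
print(np.round(t['pose'],3),np.round(t['camera_matrix'],1))
for n in ["screen","screen_door","candle","jar_black","jar_white","tin"]:
    for nm,c in (("top",t),("scene",s)):
        for r in cams.outline_of(c,n): print(n,nm,round(r['conf'],2),r['box'])
E
```

```text
pics
0.0 [ 0.1880802  -0.56983322  0.40352145] [-9.40293463e-04  9.87320163e-01  1.58738783e-01 -1.01431581e-04]
[[ 0.013 -0.996  0.088  0.386]
 [-1.    -0.012  0.02  -0.005]
 [-0.018 -0.088 -0.996  1.247]
 [ 0.     0.     0.     1.   ]] [[483.7   0.  280.4]
 [  0.  483.7 213.2]
 [  0.    0.    1. ]]
screen top 0.86 [188.1, 128.0, 121.4, 96.7]
screen top 0.62 [123.8, 250.7, 114.7, 118.8]
screen scene 0.65 [224.0, 126.9, 84.6, 64.1]
screen scene 0.64 [276.7, 179.3, 115.2, 63.2]
screen_door top 0.66 [207.2, 253.9, 29.4, 87.4]
screen_door top 0.64 [247.5, 191.5, 60.4, 31.9]
screen_door scene 0.85 [229.0, 158.4, 64.4, 28.4]
screen_door scene 0.58 [282.0, 200.9, 40.8, 42.2]
candle top 0.64 [276.5, 135.2, 36.8, 37.3]
candle scene 0.69 [318.6, 225.7, 35.9, 41.6]
jar_black top 0.92 [395.5, 130.2, 30.2, 26.0]
jar_black scene 0.78 [279.2, 313.0, 29.0, 40.0]
jar_white top 0.84 [129.2, 157.6, 35.9, 27.2]
jar_white scene 0.77 [359.4, 160.2, 19.5, 27.0]
tin top 0.62 [399.9, 211.2, 34.4, 31.8]
tin scene 0.81 [192.3, 280.0, 32.3, 36.7]
```

View pics/top0.png

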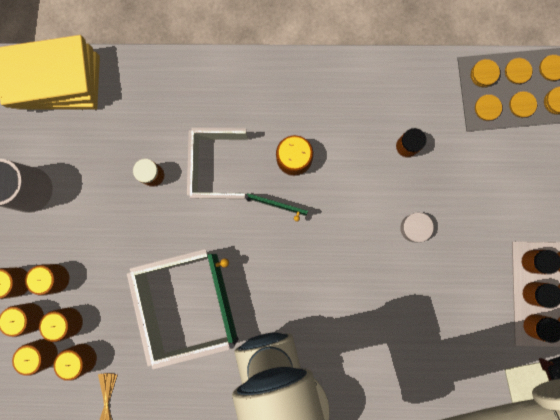

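View pics/scene0.png

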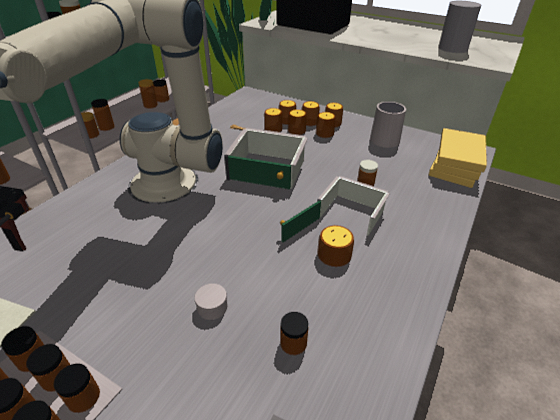

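The small screen (top view, about 188–262, 128–198) opens towards image right, which is world -y. The green door is hinged at about (247,196) and swung wide open to (306,213). The candle is at (294,155). Next I zoom in for exact corners.

```bash
python3 - <<'E'
from h import *
t=cams.capture("top")
im=t['image'][110:230,175:335]
save(t,"crop0",cv2.resize(im,(800,600),interpolation=cv2.INTER_CUBIC))
for n in ["candle","jar_black","jar_white","tin"]:
    r=cams.outline_of(t,n)[0]; v,u=np.nonzero(r['region']); (cx,cy),rad=cv2.minEnclosingCircle(np.c_[u,v].astype(np.float32)); print(n,cx,cy,rad,px2w(t,cx,cy,.05).round(3))
E
```

```text
candle 293.890625 155.328125 20.270790100097656 [ 0.638 -0.013  0.05 ]
jar_black 410.1499938964844 141.77999877929688 15.885653495788574 [ 0.675 -0.304  0.05 ]
jar_white 148.5 173.0 15.692455291748047 [0.589 0.352 0.05 ]
tin 416.5 228.0 16.77060890197754 [ 0.459 -0.317  0.05 ]
```

View pics/crop0.png

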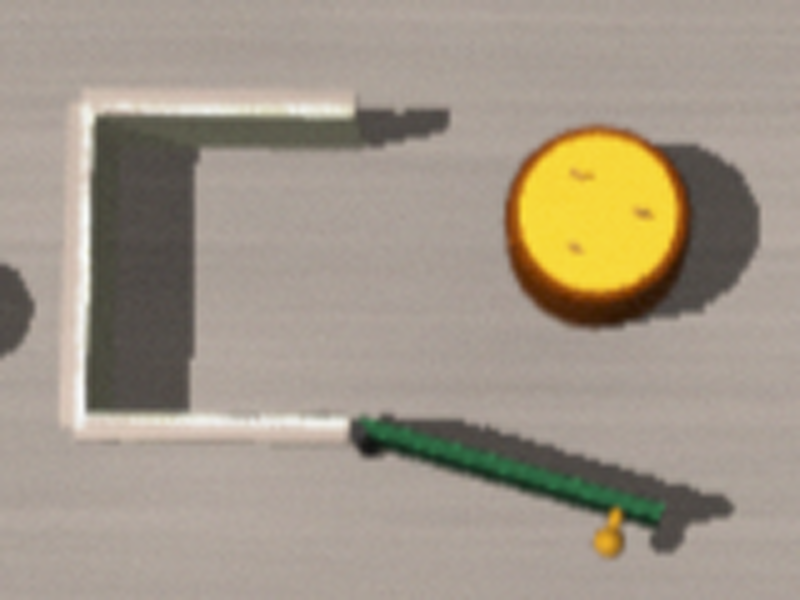

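```bash
cat >> h.py <<'E'
def cr(u,v): return 175+u/5-.4,110+v/5-.4
E
python3 - <<'E'
from h import *
t=cams.capture("top"); s=cams.capture("scene")
def W(u,v,z=.07): return px2w(t,*cr(u,v),z)[:2].round(4)
for n,p in dict(TLi=(94,110),BLi=(88,414),TRi=(355,112),BRi=(350,418),hinge=(367,426),tip=(662,512)).items(): print(n,W(*p))
print("candle top",W(603,210))
from scipy.optimize import minimize
# fit screen pose + door by overlay
P=np.array([W(94,110),W(88,414),W(355,112),W(350,418)]); M=np.array([[65,-75],[65,75],[-65,-75],[-65,75]])/1000
def res(q):
    c,s_=np.cos(q[2]),np.sin(q[2]); return ((M@np.array([[c,s_],[-s_,c]])+q[:2]-P)**2).sum()
q=minimize(res,[.6,.15,1.57],method="Nelder-Mead",options=dict(maxiter=4000,xatol=1e-6,fatol=1e-10)).x; print(q,np.sqrt(res(q)/4))
c,sn=np.cos(q[2]),np.sin(q[2]);R=np.array([[c,-sn],[sn,c]])
h=R@[-.069,.078]+q[:2]; tip=W(662,512)
d=R.T@(tip-h); print("hinge",h,"len",np.linalg.norm(d),"angle",np.arctan2(-d[0],-d[1]))
cw=R.T@(W(603,210)-q[:2]); print("candle in screen",cw)
for nm,cam in (("t",t),("s",s)):
    im=cam['image'].copy()
    im=cv2.resize(im,None,fx=4,fy=4,interpolation=cv2.INTER_CUBIC)
    def poly(pts,z,col):
        a=np.array([w2px(cam,[*(R@np.array(p)+q[:2]),z]) for p in pts]); cv2.polylines(im,[np.int32((a+.5)*4)],False,col,1)
    for z,col in ((.07,(255,0,0)),(0,(0,0,255))):
        poly([(-.065,-.075),(.065,-.075),(.065,.075),(-.065,.075)],z,col); poly([(-.065,-.081),(.071,-.081),(.071,.081),(-.065,.081)],z,col)
        poly([cw+.047*np.array([np.cos(a),np.sin(a)]) for a in np.linspace(0,6.3,40)],z,col)
    poly([R.T@(h-q[:2]),R.T@(tip-q[:2])],.07,(255,0,255))
    im=im[110*4:230*4,175*4:335*4] if nm=="t" else im[160*4:280*4,250*4:410*4]
    save(cam,"ov_"+nm,im)
cv2.imwrite("pics/ov.png",np.hstack([cv2.resize(cv2.imread(f"pics/ov_{k}.png"),(400,300)) for k in "ts"]))
E
```

```text
TLi [0.6909 0.2376]
BLi [0.5384 0.2361]
TRi [0.691  0.1075]
BRi [0.5378 0.1069]
hinge [0.5339 0.0985]
tip [ 0.4932 -0.0466]
candle top [ 0.6427 -0.0162]
[0.61452496 0.17202498 1.57393902] 0.0015282535309569972
hinge [0.53674219 0.10278019] len 0.15559679762233045 angle 1.8575663284691781
candle in screen [-0.1883126  -0.02758337]
```

View pics/ov_s.png

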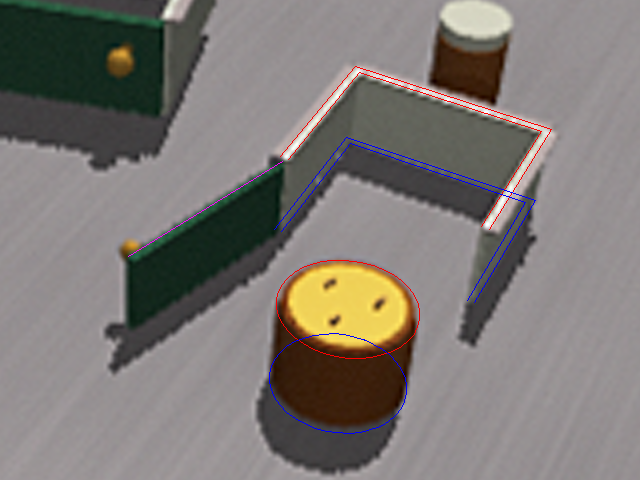

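The overlay fits the screen: centre (0.6145, 0.172), yaw ≈ 90°, door ≈ 1.86 rad. The candle is at about (0.641, -0.017). I move above the spot behind the candle.

move_arm(
  steps=[
    [0.05, 0.589, -0.305, 0, -1.39],
    [0.05, 0.589, -0.305, 0, -1.39],
    [0.05, 0.589, -0.305, 0, -1.39],
    [0.05, 0.589, -0.305, 0, -1.39],
    [0.05, 0.589, -0.305, 0, -1.39],
    [0.05, 0.589, -0.305, 0, -1.39],
    [0.05, 0.589, -0.305, 0, -1.39],
    [0.05, 0.589, -0.305, 0, -1.39],
    [0.05, 0.589, -0.305, 0, -1.39],
    [0.05, 0.589, -0.305, 0, -1.39],
    [0.05, 0.589, -0.305, 0, -1.39],
    [0.05, 0.589, -0.305, 0, -1.39],
    [0.05, 0.589, -0.305, 0, -1.39],
    [0.05, 0.589, -0.305, 0, -1.39],
    [0.05, 0.589, -0.305, 0, -1.39],
    [0.05, 0.589, -0.305, 0, -1.39],
    [0.05, 0.589, -0.305, 0, -1.39],
    [0.05, 0.589, -0.305, 0, -1.39],
  ],
)

```text
t: 2.85
ee_pos: [0.6509, -0.097, 0.4054]
tool_rot: [0.0, 0.657, 0.753, 0.0]
contact_force: [0.0, 0.4, -0.5]
grip_width: 0.567
gripper_force: 0.0
```

move_arm(
  steps=[
    [0.05, 0, 0, 0.04, 0],
    [0.05, 0, 0, 0.08, 0],
    [0.05, 0, 0, 0.12, 0],
    [0.05, 0, 0, 0.16, 0],
    [0.05, 0, 0, 0.19, 0],
    [0.05, 0, 0, 0.197, 0],
    [0.05, 0, 0, 0.197, 0],
  ],
)

```text
t: 3.55
ee_pos: [0.6512, -0.0962, 0.2069]
tool_rot: [-0.001, 0.657, 0.754, -0.001]
contact_force: [0.9, 0.6, 0.6]
grip_width: 0.575
gripper_force: 0.0
```

```bash
python3 - <<'E'
from h import *
t=cams.capture("top");s=cams.capture("scene")
a=cv2.resize(t['image'][100:240,170:350],(480,373));b=cv2.resize(s['image'][160:280,230:400],(480,339))
save(t,"m1",np.vstack([a,b])[:600] if 0 else np.hstack([cv2.resize(a,(400,311)),cv2.resize(b,(400,311))]))
print(monitor.observe()['ee_pos'])
E
```

```text
[ 0.65222719 -0.09609773  0.21032733]
```

View pics/m1.png

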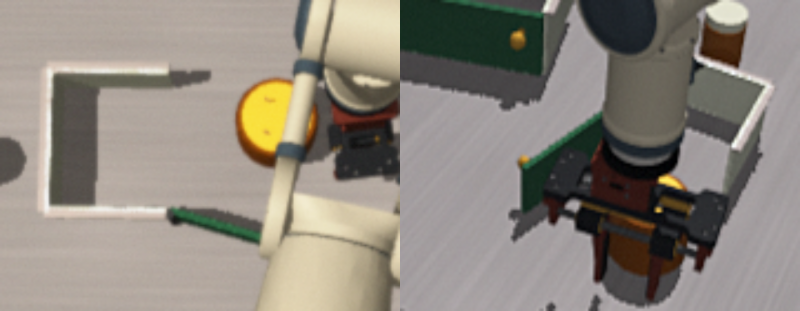

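The fingers are lowered behind the candle, straddling its back side. Now I push along tool x.

move_arm(
  steps=[
    [0.05, 0.01, 0, 0, 0],
    [0.05, 0.02, 0, 0, 0],
    [0.05, 0.027, 0, 0, 0],
    [0.05, 0.033, 0, 0, 0],
    [0.05, 0.04, 0, 0, 0],
    [0.05, 0.048, 0, 0, 0],
    [0.05, 0.056, 0, 0, 0],
    [0.05, 0.064, 0, 0, 0],
    [0.05, 0.072, 0, 0, 0],
    [0.05, 0.08, 0, 0, 0],
    [0.05, 0.088, 0, 0, 0],
    [0.05, 0.096, 0, 0, 0],
    [0.05, 0.104, 0, 0, 0],
    [0.05, 0.112, 0, 0, 0],
    [0.05, 0.12, 0, 0, 0],
    [0.05, 0.12, 0, 0, 0],
  ],
)

```text
t: 5.25
ee_pos: [0.6351, 0.0247, 0.2077]
tool_rot: [-0.0, 0.656, 0.755, 0.0]
contact_force: [0.9, 0.0, 0.7]
grip_width: 0.569
gripper_force: 0.5
```

```bash
python3 - <<'E'
from h import *
t=cams.capture("top");s=cams.capture("scene")
a=cv2.resize(t['image'][100:240,170:350],(400,311));b=cv2.resize(s['image'][160:280,230:400],(400,311))
save(t,"m2",np.hstack([a,b]))
print(monitor.observe()['ee_pos'])
for c in(t,s):
  for r in cams.outline_of(c,"candle")[:2]:print(r['conf'],r['box'])
E
```

```text
[0.63502021 0.02421931 0.20697913]
0.91 [251.8, 145.1, 17.6, 34.8]
```

View pics/m2.png

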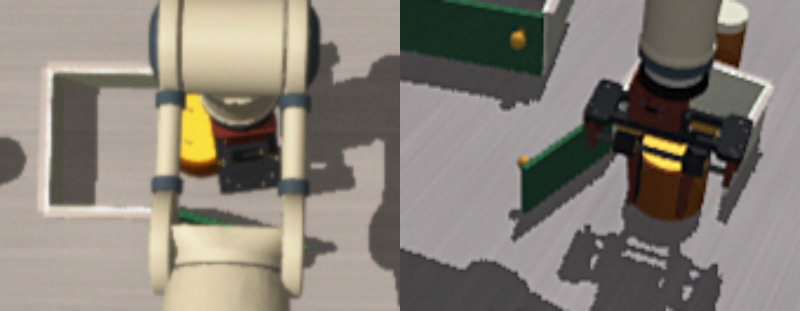

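move_arm(
  steps=[
    [0.05, 0.008, 0, 0, 0],
    [0.05, 0.016, 0, 0, 0],
    [0.05, 0.024, 0, 0, 0],
    [0.05, 0.032, 0, 0, 0],
    [0.05, 0.04, 0, 0, 0],
    [0.05, 0.048, 0, 0, 0],
    [0.05, 0.056, 0, 0, 0],
    [0.05, 0.064, 0, 0, 0],
    [0.05, 0.072, 0, 0, 0],
    [0.05, 0.08, 0, 0, 0],
    [0.05, 0.087, 0, 0, 0],
    [0.05, 0.093, 0, 0, 0],
    [0.05, 0.097, 0, 0, 0],
    [0.05, 0.1, 0, 0, 0],
    [0.05, 0.1, 0, 0, 0],
  ],
)

```text
t: 6.95
ee_pos: [0.6215, 0.1228, 0.2077]
tool_rot: [-0.0, 0.657, 0.754, 0.0]
contact_force: [0.1, 0.3, 0.0]
grip_width: 0.569
gripper_force: 0.0
```

move_arm(
  steps=[
    [0.05, -0.01, 0, 0, 0],
    [0.05, -0.03, 0, 0, 0],
    [0.05, -0.06, 0, 0, 0],
    [0.05, -0.1, 0, 0, 0],
    [0.05, -0.14, 0, 0, 0],
    [0.05, -0.18, 0, -0.03, 0],
    [0.0, -0.2, 0, -0.08, 0],
    [0.0, -0.2, 0, -0.12, 0],
    [0.0, -0.2, 0, -0.12, 0],
  ],
)

```text
t: 7.85
ee_pos: [0.6495, -0.0779, 0.3371]
tool_rot: [0.006, 0.658, 0.753, 0.004]
contact_force: [-0.4, -0.4, 0.9]
grip_width: 0.337
gripper_force: 0.0
```

```bash
python3 - <<'E'
from h import *
t=cams.capture("top");s=cams.capture("scene")
a=cv2.resize(t['image'][100:240,170:350],(400,311));b=cv2.resize(s['image'][160:280,230:400],(400,311))
save(t,"m3",np.hstack([a,b]))
o=monitor.observe();print(o['ee_pos'],o['tool_rot'],o['joints'])
for c in(t,s):
  for r in cams.outline_of(c,"candle")[:2]:
    b=r['box'];print(r['conf'],b)
    if c is t: print(px2w(c,b[0],b[1]+b[3]/2,.06),px2w(c,b[0]+b[2]/2,b[1],.06),px2w(c,b[0]+b[2],b[1]+b[3]/2,.06))
E
```

```text
[ 0.64908695 -0.07667564  0.3297037 ] [0.00159289 0.65702992 0.753862   0.00110668] [-1.69686271e-01  2.32024738e-01  1.20715999e+00  2.34580713e-04
  1.69853571e+00 -3.06704661e-01]
0.61 [203.9, 143.2, 36.5, 40.4]
[0.61288006 0.21103327 0.06      ] [0.66453566 0.16662224 0.06      ] [0.61377501 0.11981281 0.06      ]
0.33 [189.8, 125.3, 88.0, 83.3]
[0.60356312 0.24607213 0.06      ] [0.710479   0.13841098 0.06      ] [0.60574801 0.02648678 0.06      ]
0.9 [336.6, 194.8, 30.0, 24.9]
```

View pics/m3.png

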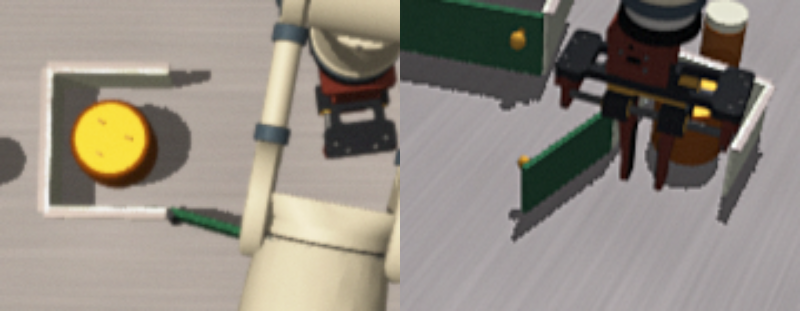

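The candle is wholly inside, at about (0.615, 0.166). Its rear edge clears the door plane by about 12 mm. Next I go to the outer side of the door.

move_arm(
  steps=[
    [0, 0.1185, -0.162, 0, 0.137],
    [0, 0.1185, -0.162, 0, 0.137],
    [0, 0.1185, -0.162, 0, 0.137],
    [0, 0.1185, -0.162, 0, 0.137],
    [0, 0.1185, -0.162, 0, 0.137],
    [0, 0.1185, -0.162, 0, 0.137],
    [0, 0.1185, -0.162, 0, 0.137],
    [0, 0.1185, -0.162, 0.03, 0.137],
    [0, 0.1185, -0.162, 0.06, 0.137],
    [0, 0.1185, -0.162, 0.09, 0.137],
    [0, 0.1185, -0.162, 0.11, 0.137],
    [0, 0.1185, -0.162, 0.116, 0.137],
    [0, 0.1185, -0.162, 0.116, 0.137],
  ],
)

```text
t: 9.35
ee_pos: [0.4727, 0.0189, 0.2105]
tool_rot: [-0.001, 0.707, 0.707, -0.001]
contact_force: [-0.5, -0.0, -0.3]
grip_width: 0.006
gripper_force: 0.0
```

```bash
python3 - <<'E'
from h import *
h=np.array([.5367,.1028]);p0=np.array([.472,.018])
for th in [1.86,1.7,1.57,1.4,1.2,1.0,.8,.6,.45,.3,.2,.1,.05,0,-.03]:
    d=np.array([np.cos(th),-np.sin(th)]);n=np.array([-np.sin(th),-np.cos(th)])
    off=.004+.01*abs(n[1])+.0135*abs(n[0])
    e=h+.1*d+n*off-p0; print(th,"x,y tool:",e[1].round(3),e[0].round(3))
E
```

```text
1.86 x,y tool: -0.005 0.017
1.7 x,y tool: -0.012 0.033
1.57 x,y tool: -0.015 0.047
1.4 x,y tool: -0.017 0.063
1.2 x,y tool: -0.016 0.082
1.0 x,y tool: -0.011 0.101
0.8 x,y tool: -0.001 0.12
0.6 x,y tool: 0.012 0.136
0.45 x,y tool: 0.024 0.147
0.3 x,y tool: 0.038 0.155
0.2 x,y tool: 0.049 0.159
0.1 x,y tool: 0.06 0.163
0.05 x,y tool: 0.065 0.164
0 x,y tool: 0.071 0.165
-0.03 x,y tool: 0.073 0.165
```

move_arm(
  steps=[
    [0, -0.003, 0.01, 0, 0],
    [0, -0.005, 0.017, 0, 0],
    [0, -0.009, 0.025, 0, 0],
    [0, -0.012, 0.033, 0, 0],
    [0, -0.015, 0.047, 0, 0],
    [0, -0.016, 0.055, 0, 0],
    [0, -0.017, 0.063, 0, 0],
    [0, -0.017, 0.073, 0, 0],
    [0, -0.016, 0.082, 0, 0],
    [0, -0.014, 0.092, 0, 0],
    [0, -0.011, 0.101, 0, 0],
    [0, -0.006, 0.111, 0, 0],
    [0, -0.001, 0.12, 0, 0],
    [0, 0.006, 0.128, 0, 0],
    [0, 0.012, 0.136, 0, 0],
    [0, 0.024, 0.147, 0, 0],
    [0, 0.031, 0.151, 0, 0],
    [0, 0.038, 0.155, 0, 0],
    [0, 0.049, 0.159, 0, 0],
    [0, 0.056, 0.162, 0, 0],
  ],
)

```text
t: 11.35
ee_pos: [0.6344, 0.0765, 0.2117]
tool_rot: [-0.0, 0.707, 0.708, 0.0]
contact_force: [-0.8, -1.0, 0.3]
grip_width: 0.003
gripper_force: 0.3
```

move_arm(
  steps=[
    [0, 0.004, 0.001, 0, 0],
    [0, 0.008, 0.002, 0, 0],
    [0, 0.012, 0.003, 0, 0],
    [0, 0.015, 0.003, 0, 0],
    [0, 0.015, 0.003, 0, 0],
  ],
)

```text
t: 11.85
ee_pos: [0.6373, 0.0895, 0.2117]
tool_rot: [0.001, 0.707, 0.707, -0.001]
contact_force: [-0.4, -5.0, -0.6]
grip_width: 0.002
gripper_force: 2.6
```

move_arm(
  steps=[
    [0, 0.001, 0, 0, 0],
    [0, 0.002, 0, 0, 0],
    [0, 0.002, 0, 0, 0],
  ],
)

```text
t: 12.15
ee_pos: [0.6373, 0.09, 0.2118]
tool_rot: [0.002, 0.708, 0.707, -0.002]
contact_force: [-0.5, -10.8, 0.2]
grip_width: -0.0
gripper_force: 5.4
```

The force rises with almost no motion, so the door is against its stop. I back off and look.

move_arm(
  steps=[
    [0, -0.01, 0, 0, 0],
    [0, -0.03, 0, 0, 0],
    [0, -0.06, 0, 0, 0],
    [0, -0.09, 0, -0.03, 0],
    [0, -0.13, 0, -0.07, 0],
    [0, -0.17, 0, -0.11, 0],
    [0, -0.21, 0, -0.12, 0],
    [0, -0.24, 0, -0.12, 0],
    [0, -0.24, 0, -0.12, 0],
  ],
)

```text
t: 13.05
ee_pos: [0.637, -0.1518, 0.3329]
tool_rot: [0.001, 0.709, 0.706, 0.0]
contact_force: [0.3, 0.4, 0.2]
grip_width: 0.004
gripper_force: 0.0
```

```bash
python3 - <<'E'
from h import *
t=cams.capture("top");s=cams.capture("scene")
a=cv2.resize(t['image'][100:240,170:350],(400,311));b=cv2.resize(s['image'][150:270,230:400],(400,311))
save(t,"m4",np.hstack([a,b]))
for n in ["jar_black","jar_white","tin","candle"]:
    r=cams.outline_of(t,n)
    if r: print(n,r[0]['conf'],r[0]['box'])
o=monitor.observe();print(o['t'],o['ee_pos'],o['contact_force'])
E
```

```text
jar_black 0.69 [395.3, 128.9, 31.3, 27.3]
jar_white 0.9 [133.1, 159.5, 29.9, 26.3]
tin 0.64 [400.7, 213.2, 36.2, 31.8]
candle 0.85 [200.9, 145.4, 40.2, 37.9]
13.35 [ 0.63755136 -0.14604795  0.33119052] [ 0.47860316 -0.74129912  0.04887989]
```

View pics/m4.png

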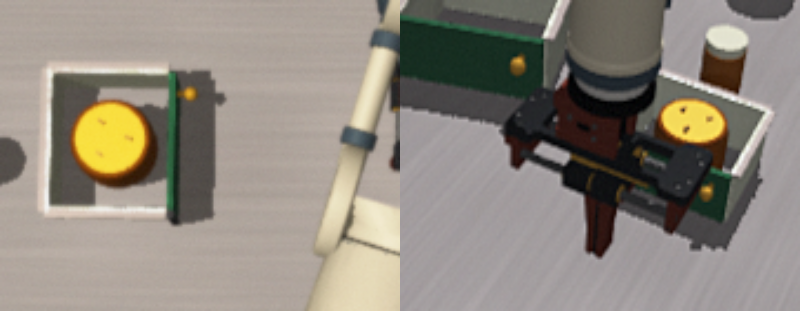

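The door lies flat across the doorway (crop x ≈ 173 from top to bottom). The candle is upright inside at (112,140), the bystanders have not moved, and the arm is clear of everything. I hand the job in.

```bash
python3 -c "
from h import *
print(arm.finish_job())"
```

```text
the job is handed in; nothing more can be done
None
```

The candle is upright and wholly inside the small white screen, the green door is pushed fully shut behind it, the two jars and the tin are where they were, and the job is handed in at about 13 s of the 51 s allowed.

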